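# Close up the photometer and start the measurement

## Robot

A 6-joint arm with a two-finger parallel gripper is mounted at the origin on the work surface. World frame = base frame: x ahead of the robot, y to its left, z up, the work surface at z = 0. Lengths are in m, angles in rad, forces in N, time in s.
With the tool pointing down it reaches from about 0.25 to 0.775 m from the base axis. Payload 4 kg.
Tool frame: the origin (TCP) lies midway between the tips of the shut fingers; the grasp point (between the pads) lies 19 mm behind it; y points along the fingers, x is the direction in which the jaws open and shut, and the axes are right-handed (so a half turn about y gives the same grasp; the last joint's range is limited). The gripper opens to 94 mm and grips with 3 to 60 N. Pads are 16 mm wide; open, the fingers measure 119 mm over their backs; the gripper's body (75 mm by 177 mm) begins 78 mm behind the grasp point.
Start: joints at [1.193, 0.087, 1.371, -0, 1.684, -0.103], TCP at [0.149, 0.529, 0.206] pointing down, gripper open.
Joint ranges: [-3.1, 3.1], [-0.76, 2.03], [0.27, 2.55], [-1.08, 4.22], [0.17, 2.65], [-2.57, 2.57]. Speed limits (rad/s): [2.79, 2.79, 3.14, 3.14, 3.14, 3.14].

## Interface

Orientations are given as [roll, pitch, yaw] about the fixed x, y, z axes, in that order (R = Rz(yaw) Ry(pitch) Rx(roll)).
In Python, from bench import robot, snapshot, camera_info, ticket gives the robot as it stands.
- The arm moves only by the shell command python3 -m creep 'ROWS'. ROWS is JSON, a list of rows, each an object with "slide": the shift along the tool's x, y, z in mm, a list of three; "roll": the turn about the tool's y in degrees; "grip": the closure, from 0 (fully open) to 1 (shut). In form: [{"slide": [x, y, z], "roll": roll, "grip": grip}, ...]. A call has 1 to 20 rows; each row is the pose to reach, as a shift and turn from the pose commanded when the call began, along the tool's axes at that moment; what a row does not reach only later rows make up. A row lasts 1/12 s, in which the tool goes at most 41.7 mm and 7.16 degrees, less where a joint would pass 70% of its speed; a pose out of reach is approached as far as the arm can. A call with a gripper value outside its range is refused whole. The fingers move at their own pace and stop on an object; the grip force is fixed at half the most. Time passes only in rows, so rows that repeat a pose let the fingers close. It gives the time, the measured TCP pose, the force and the opening at its end, in the units of the state.
- robot.get_obs(): the state, without advancing time (a new reading comes with each control period).
- snapshot(name): name is "side" or "top" or "wrist"; returns the picture (480x640x3 uint8, red, green, blue); there is no depth.
- camera_info(name): a dict with "fx", "fy", "cx", "cy" (pixels), "cam_to_world" (4x4, takes a point from camera to world coordinates). Camera axes: x right, y down, z forward; pixel columns grow to the right and rows downward; lengths in m; the calibration is good to about 2 mm. A picture is of the moment at which its call begins: read the wrist's pose just before it. camera_info takes no time and is no camera call; for the wrist camera it gives the pose at the moment of the call.
- ticket.close_job(): hands the job in, once; it reports no verdict.
The state is a dict: "time": time; "joint_positions": joint angles; "qvel": joint speeds; "joint_torque": joint torques, N m; "tool_pos": TCP position; "ee_rot": TCP orientation; "wrist_force": force on the tool from outside, world axes, zero at the start; "wrist_torque": the same for the moment, N m; "width": finger opening in m.
Only numpy, scipy, OpenCV 4.12 (cv2) and the standard library are available. Lean on these libraries where they do the work, as an engineer would, in place of code of your own. Each camera call takes 0.05 s, during which the arm holds its last target.

## Task

Start the measurement on the bench photometer, using only the fingertips to push: first push the blue sample drawer gently and fully home so that the vial in it stays standing, then push the grey lid down until it lies flat shut, and last press the green start button right down and let it come up again. Do not press start earlier, do not touch or lift the vial in the drawer, and leave the bottle, the beaker and the spare vial where they stand.

Things in the scene. Friction and masses are not known exactly. Their poses are not given: they have to be found in the camera images.
- analyser: White bench photometer, fixed to the bench, 180 (x) by 220 (y) by 105 mm high; origin under the middle of its housing, its x axis points from its front face (x = -90 mm) to its back, y to its left, z up. Seen from the robot its left part holds a blue-fronted sample drawer with a grey hinged lid above it, both centred on y = +45 mm. The right part (y -110 to -18 mm) is a console with a screen that rises to 125 mm.
- drawer (a joint): How far the sample drawer stands open, in m: 0 = fully home, grows as it slides out along the analyser's -x; 45 to 75 mm at the start. It slides with about 2 N of friction, stays where it is left and stops at 0 against a hard stop.
- drawer_front (a point): Middle of the outer (robot-side) face of the drawer's blue front panel, which is flat, has no handle, is 118 mm wide and 66 mm high (30 to 96 mm above the bench) and looks along the analyser's -x. The panel is 12 mm thick; behind it the tray carries the sample vial. At home this face lies at analyser x = -102, y = +45 mm.
- drawer_tray (a point): Middle of the drawer's flat tray floor, 38 mm above the bench and 61 mm behind the front panel's outer face; the tray is 98 mm long and 96 mm wide inside, with side walls 20 mm high, and moves with the drawer.
- lid (a joint): Angle of the grey lid in rad: 0 = lying flat and shut over the sample chamber, grows as its robot-side edge swings up; 1.0 to 1.3 at the start, so it stands steep, leaning to the robot. A stiff hinge (about 0.2 N m) keeps it at any angle; about 1 to 2 N at its free edge moves it.
- lid_hinge (a point): Middle of the lid's hinge line, which runs along the analyser's y at its x = +50 mm, y = +45 mm, 105 mm above the bench.
- lid_edge (a point): Middle of the lid's free edge, on its outer (upper when shut) face. The lid is a flat plate without handle, 130 mm from hinge line to free edge, 116 mm wide and 8 mm thick; its inner face lies on the hinge line. Shut, its upper face is 113 mm above the bench.
- start (a joint): How far the green start button is pressed, in m: 0 = up, 0.006 = fully down; a spring, about 5 N when fully down, brings it back.
- start_top (a point): Middle of the top of the round green start button (24 mm across), pressed straight down. It sits on top of a grey box, 80 by 80 by 40 mm, fixed to the bench on the left or on the right of the analyser.
- sample_center (a point): Centre of the sample vial that stands loose on the drawer's tray floor and rides along when the drawer is pushed smoothly: amber glass with white cap, 28 mm across, 50 mm high, 45 g.
- spare_center (a point): Centre (half-way up) of a spare vial of the same kind standing on the bench behind the start box; leave it alone.
- bottle_center (a point): Centre (half-way up) of an amber reagent bottle, 66 mm across and 150 mm high, standing on the other side of the analyser from the start box; leave it alone.
- beaker_center (a point): Centre (half-way up) of a small glass beaker, 60 mm across and 75 mm high, standing in front of the analyser's console, to the right of the open drawer; leave it alone.

How it is judged:
By the outcome, as a careful person would: the job done as asked, in the order asked, and still so for the second after the job is handed in, with the robot touching nothing.
It also fails if it takes over 54 s, if anything falls off the work surface, if the arm or the gripper's body presses on something with over 40 N, if the wrist force passes 120 N, or if a joint passes its speed limit or range.

## Working session

There is one attempt and no reset: what is moved stays moved. The work goes in short steps, Python scripts to look and compute and a shell command to move; the robot and the scene stay as the last step left them, time stands still between calls to the robot, and variables do not carry over. Pictures are saved under pics/ and viewed, and the job is handed in when it is done.

```bash
mkdir -p pics; ls
python3 - <<'E'
from bench import robot, snapshot, camera_info
import cv2,numpy as np
o=robot.get_obs()
for k in ['time','tool_pos','ee_rot','wrist_force','width']:print(k,o[k])
for n in ['side','top']:
    im=snapshot(n);cv2.imwrite(f'pics/{n}0.png',im[:,:,::-1]);c=camera_info(n);print(n,c['fx'],c['fy'],c['cx'],c['cy'],np.round(c['cam_to_world'],4).tolist())
E
```

```text
pics
time 0.0
tool_pos [0.14905372 0.5288653  0.2043484 ]
ee_rot [-1.5705994   0.00210829  1.29598594]
wrist_force [ 0.25637677 -0.88342941  0.22901687]
width 0.09397385854178932
side 593.6458572313525 593.6458572313525 317.8617153015302 237.8273164293932 [[0.9654, -0.1953, 0.1727, 0.3773], [-0.2607, -0.7233, 0.6395, -0.6314], [0.0, -0.6624, -0.7492, 0.8371], [0.0, 0.0, 0.0, 1.0]]
top 433.2989547669022 433.2989547669022 312.50477211327836 243.8737705198659 [[0.0158, -0.995, 0.0983, 0.4663], [-0.9996, -0.0136, 0.0228, -0.0127], [-0.0214, -0.0987, -0.9949, 1.0195], [0.0, 0.0, 0.0, 1.0]]
```

View pics/side0.png

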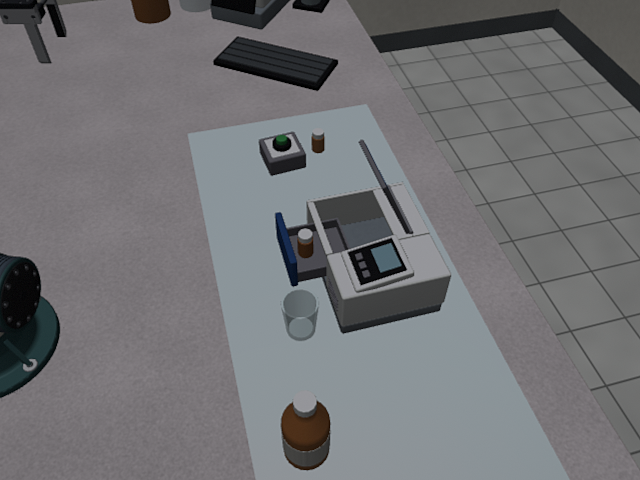

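View pics/top0.png

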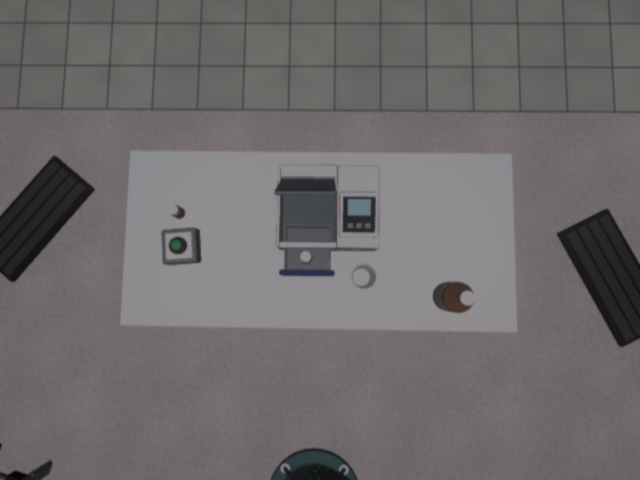

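Side view: blue drawer front at (287,248), vial at (305,242), lid edge near (365,145), button at (282,141), beaker (300,315), bottle (305,435). Top view: drawer front at (306,272), button (178,244). I'll enlarge both.

Run:
```python
import cv2
a=cv2.imread('pics/top0.png')[150:310,150:390];cv2.imwrite('pics/topc.png',cv2.resize(a,None,fx=3.3,fy=3.3,interpolation=cv2.INTER_CUBIC))
a=cv2.imread('pics/side0.png')[120:345,240:470];cv2.imwrite('pics/sidec.png',cv2.resize(a,None,fx=2.6,fy=2.6,interpolation=cv2.INTER_CUBIC))
```

```text
(no output)
```

View pics/topc.png

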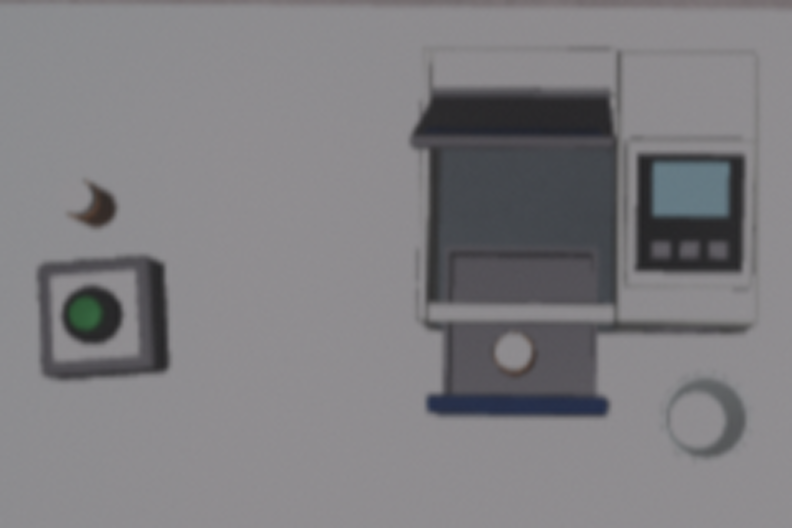

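View pics/sidec.png

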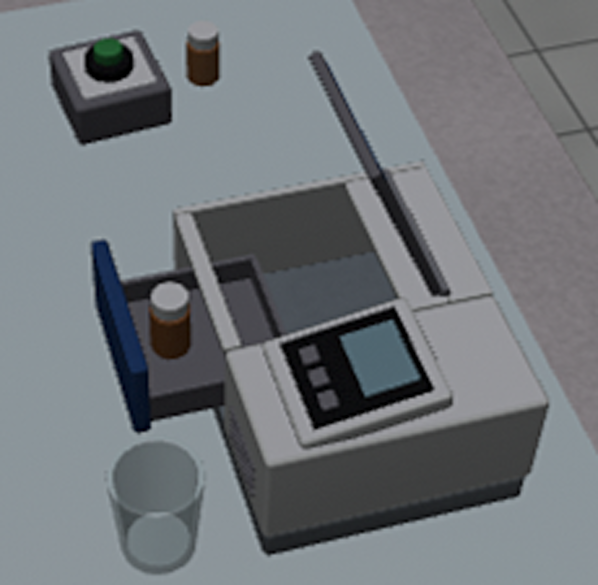

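```bash
cat > h.py <<'E'
import numpy as np
from bench import camera_info
def ray(n,u,v,ci=None):
    c=ci or camera_info(n);T=np.array(c['cam_to_world'])
    d=T[:3,:3]@np.array([(u-c['cx'])/c['fx'],(v-c['cy'])/c['fy'],1]);return T[:3,3],d
def atz(n,u,v,z):
    o,d=ray(n,u,v);return (o+d*(z-o[2])/d[2])
def proj(n,p,ci=None):
    c=ci or camera_info(n);T=np.array(c['cam_to_world']);q=T[:3,:3].T@(np.array(p)-T[:3,3])
    return np.array([c['cx']+c['fx']*q[0]/q[2],c['cy']+c['fy']*q[1]/q[2]])
tc=lambda u,v:(150+(u+.5)/3.3-.5,150+(v+.5)/3.3-.5)
sc=lambda u,v:(240+(u+.5)/2.6-.5,120+(v+.5)/2.6-.5)
E
python3 - <<'E'
from h import *
from scipy.optimize import least_squares
C={'side':camera_info('side'),'top':camera_info('top')}
S='side';T='top'
obs=[(S,sc(175,210),(-.09,.11)),(S,sc(268,463),(-.09,-.11)),(S,sc(545,404),(.09,-.11)),(S,sc(423,163),(.09,.11)),
(T,tc(756,52),(.09,-.11)),(T,tc(756,325),(-.09,-.11)),(T,tc(425,48),(.09,.11)),(T,tc(420,322),(-.09,.11))]
def W(p,l):
    c,s=np.cos(p[2]),np.sin(p[2]);return np.array([p[0]+c*l[0]-s*l[1],p[1]+s*l[0]+c*l[1],l[2]])
def res(p): return np.concatenate([proj(n,W(p,(*l,.105)),C[n])-uv for n,uv,l in obs])
r=least_squares(res,[.5,0,0],loss='soft_l1');P=r.x;print(P,np.round(res(P).reshape(-1,2),1).tolist())
# drawer
dob=[(S,sc(95,243),.104),(S,sc(138,372),-.014),(T,tc(428,413),.104),(T,tc(607,414),-.014)]
for n,uv,l in dob:
    w=atz(n,*uv,.096);c,s=np.cos(P[2]),np.sin(P[2]);d=w[:2]-P[:2];print('drawer loc',n,[c*d[0]+s*d[1],-s*d[0]+c*d[1]],l, 'world',w)
def rd(q): return np.concatenate([proj(n,W(P,(-.102-q[0],l,.096)),C[n])-uv for n,uv,l in dob])
q=least_squares(rd,[.06]);print('open',q.x,np.round(rd(q.x),1))
# lid: outer edge corners
lob=[(S,sc(313,52),.103),(T,tc(412,143),.103),(T,tc(614,143),-.013)]
def rl(a):
    a=a[0];x=.05-.13*np.cos(a)+.008*np.sin(a)*0;out=[]
    for n,uv,l in lob: out.append(proj(n,W(P,(.05-.13*np.cos(a)-.004*-np.sin(a),l,.105+.13*np.sin(a)+.004*np.cos(a))),C[n])-uv)
    return np.concatenate(out)
a=least_squares(rl,[1.1]);print('lid',a.x,np.round(rl(a.x),1))
a=a.x[0]
print('lid edge outer world',W(P,(.05-.13*np.cos(a)+.008*np.sin(a),.045,.105+.13*np.sin(a)+.008*np.cos(a))))
print('front',W(P,(-.102-q.x[0],.045,.063)),'home',W(P,(-.102,.045,.063)))
print('button',atz(S,*sc(106,47),.055),atz(T,*tc(85,313),.055))
print('vial cap',atz(S,*sc(170,298),.088),atz(T,*tc(514,352),.088))
print('beaker',atz(S,*sc(155,480),.075),atz(T,*tc(697,420),.075))
print('box corner',[atz(S,*sc(*k),.04) for k in [(50,75),(138,32),(170,93),(80,110)]])
print('spare',atz(S,*sc(203,30),.05))
E
```

```text
[ 6.38865185e-01 -2.47342641e-02 -4.33450169e-04] [[-1.3, -1.0], [-1.0, 1.1], [3.0, -0.7], [0.4, -1.3], [1.4, -0.2], [1.4, 0.4], [-0.2, 0.0], [-0.7, -0.2]]
drawer loc side [np.float64(-0.14546901484624797), np.float64(0.09960962188810227)] 0.104 world [0.49343936 0.0749384  0.096     ]
drawer loc side [np.float64(-0.14361384603538782), np.float64(-0.015293543673019331)] -0.014 world [ 0.49524472 -0.03996556  0.096     ]
drawer loc top [np.float64(-0.14854448164866327), np.float64(0.10275054488274184)] 0.104 world [0.49036525 0.07808066 0.096     ]
drawer loc top [np.float64(-0.14738021561425185), np.float64(-0.01272767141840379)] -0.014 world [ 0.49147947 -0.03739805  0.096     ]
open [0.04367456] [-0.7 -1.7 -1.4 -0.3 -0.6 -1.4  0.6 -0.8]
lid [1.15081814] [ 0.1 -0.6 -0.1 -0.1  0.8  0.6]
lid edge outer world [0.6431832  0.02026387 0.22696464]
front [0.49321014 0.02032887 0.063     ] home [0.5368847  0.02030994 0.063     ]
button [0.55490809 0.32274822 0.055     ] [0.55595999 0.31822921 0.055     ]
vial cap [0.53113025 0.02131363 0.088     ] [0.53117944 0.02352343 0.088     ]
beaker [ 0.48895076 -0.10694033  0.075     ] [ 0.48901774 -0.09711538  0.075     ]
box corner [array([0.50763615, 0.31856584, 0.04      ]), array([0.58783872, 0.35301837, 0.04      ]), array([0.59436345, 0.27259284, 0.04      ]), array([0.52188309, 0.27134743, 0.04      ])]
spare [0.63656964 0.32945114 0.05      ]
```

```bash
python3 -m creep '[{"slide":[-12,0,-13],"roll":0,"grip":1},{"slide":[-33,0,-35],"roll":-1,"grip":1},{"slide":[-57,0,-61],"roll":-2,"grip":1},{"slide":[-81,0,-87],"roll":-3,"grip":1},{"slide":[-106,0,-113],"roll":-4,"grip":1},{"slide":[-130,0,-139],"roll":-5,"grip":1},{"slide":[-155,0,-165],"roll":-6,"grip":1},{"slide":[-179,0,-191],"roll":-7,"grip":1},{"slide":[-204,0,-217],"roll":-8,"grip":1},{"slide":[-228,0,-242],"roll":-9,"grip":1},{"slide":[-252,0,-268],"roll":-10,"grip":1},{"slide":[-277,0,-294],"roll":-11,"grip":1},{"slide":[-301,0,-320],"roll":-12,"grip":1},{"slide":[-326,0,-346],"roll":-13,"grip":1},{"slide":[-350,0,-372],"roll":-14,"grip":1},{"slide":[-371,0,-394],"roll":-15,"grip":1},{"slide":[-388,0,-412],"roll":-15.4,"grip":1},{"slide":[-400,0,-425],"roll":-15.8,"grip":1},{"slide":[-407,0,-433],"roll":-15.8,"grip":1},{"slide":[-407,0,-433],"roll":-15.8,"grip":1}]'; python3 -c "
from bench import robot,snapshot
import cv2
o=robot.get_obs()
for k in o: print(k,o[k])
cv2.imwrite('pics/s1.png',snapshot('side')[:,:,::-1])
cv2.imwrite('pics/w1.png',snapshot('wrist')[:,:,::-1])"
```

```text
time: 1.77
tool_pos: [0.456, 0.0187, 0.2047]
ee_rot: [-1.569, 0.0, 1.569]
wrist_force: [-0.0, -1.6, 0.4]
width: 0.0005
time 1.7667
joint_positions [-8.30723581e-02 -1.22170277e-01  1.57834294e+00 -2.36686407e-04
  1.68671935e+00 -1.65198996e+00]
qvel [ 0.04288372 -0.02639306  0.01699303  0.02511417  0.01969908  0.02642994]
joint_torque [-7.16389194e-01 -2.47954273e+01 -3.04331160e+01 -1.48724997e-01
  2.20766146e-03 -1.54627436e-01]
tool_pos [0.45599184 0.01874545 0.20474302]
ee_rot [-1.56948218e+00  1.28974863e-04  1.56889046e+00]
wrist_force [-0.04958031 -1.61614224  0.41355164]
wrist_torque [ 0.01736298  0.02451734 -0.00324662]
width 0.0004897958743367492
```

View pics/s1.png

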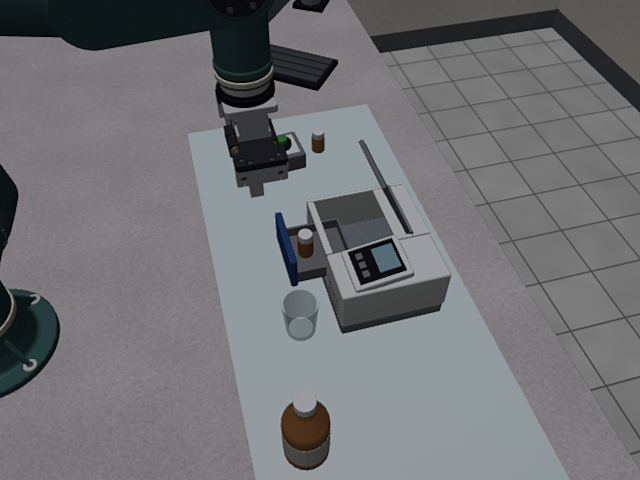

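View pics/w1.png

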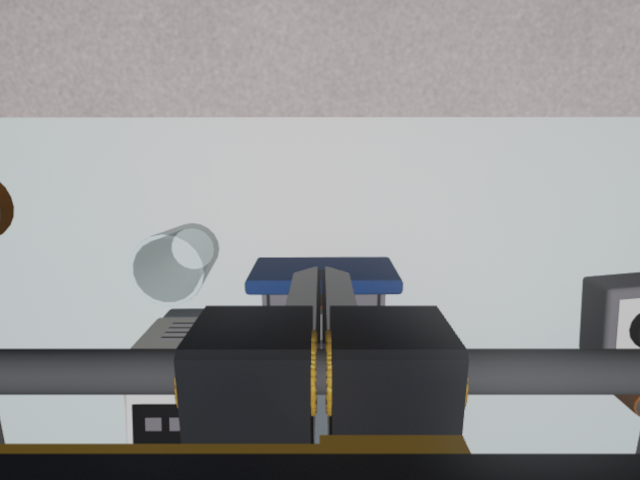

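The wrist view shows the shut fingers centred on the blue panel (panel columns 248–400, fingers at 322). Next I lower to mid-panel height.

```bash
python3 -m creep '[{"slide":[1,10,0],"roll":0,"grip":1},{"slide":[1,35,0],"roll":0,"grip":1},{"slide":[1,65,0],"roll":0,"grip":1},{"slide":[1,95,0],"roll":0,"grip":1},{"slide":[1,120,0],"roll":0,"grip":1},{"slide":[1,135,-3],"roll":0,"grip":1},{"slide":[1,142,-6],"roll":0,"grip":1},{"slide":[1,142,-10],"roll":0,"grip":1},{"slide":[1,142,-13],"roll":0,"grip":1},{"slide":[1,142,-15],"roll":0,"grip":1},{"slide":[1,142,-15],"roll":0,"grip":1}]'; python3 -c "
from bench import robot,snapshot
import cv2
cv2.imwrite('pics/s2.png',cv2.resize(snapshot('side')[120:345,180:470,::-1],None,fx=2.6,fy=2.6))"
```

```text
time: 2.78
tool_pos: [0.4722, 0.0213, 0.0651]
ee_rot: [-1.574, 0.0, 1.572]
wrist_force: [-0.0, -0.3, -0.6]
width: 0.0006
```

View pics/s2.png

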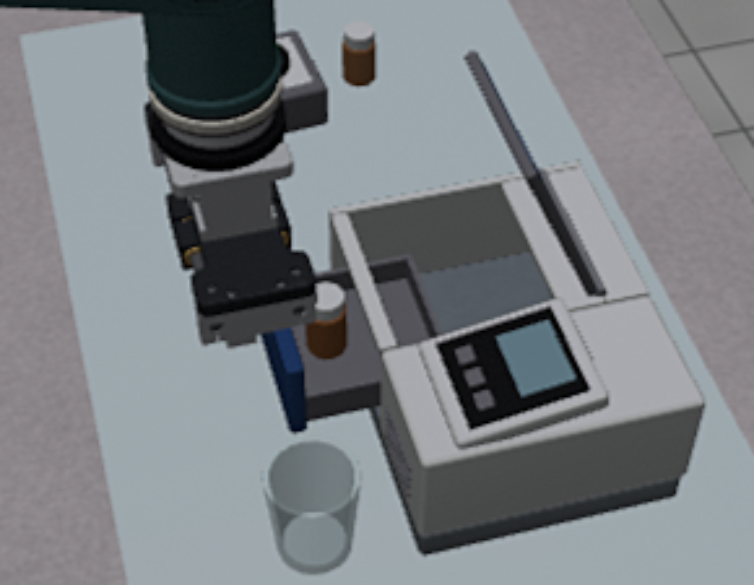

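The hand is at the panel, and the vial and beaker are clear of the body. I push slowly.

```bash
python3 -m creep '[{"slide":[0,0,-2],"roll":0,"grip":1},{"slide":[0,0,-4],"roll":0,"grip":1},{"slide":[0,0,-6],"roll":0,"grip":1},{"slide":[0,0,-8],"roll":0,"grip":1},{"slide":[0,0,-9],"roll":0,"grip":1},{"slide":[0,0,-10],"roll":0,"grip":1},{"slide":[0,0,-11],"roll":0,"grip":1},{"slide":[0,0,-12],"roll":0,"grip":1},{"slide":[0,0,-13],"roll":0,"grip":1},{"slide":[0,0,-14],"roll":0,"grip":1},{"slide":[0,0,-15],"roll":0,"grip":1},{"slide":[0,0,-16],"roll":0,"grip":1},{"slide":[0,0,-17],"roll":0,"grip":1},{"slide":[0,0,-18.5],"roll":0,"grip":1},{"slide":[0,0,-20],"roll":0,"grip":1},{"slide":[0,0,-22],"roll":0,"grip":1},{"slide":[0,0,-24],"roll":0,"grip":1},{"slide":[0,0,-26],"roll":0,"grip":1},{"slide":[0,0,-28],"roll":0,"grip":1},{"slide":[0,0,-30],"roll":0,"grip":1}]'; python3 -c "
from bench import robot,snapshot
import cv2
cv2.imwrite('pics/s3.png',cv2.resize(snapshot('side')[120:345,180:470,::-1],None,fx=2.6,fy=2.6))"
```

```text
time: 4.5
tool_pos: [0.5007, 0.0212, 0.0634]
ee_rot: [-1.571, -0.0, 1.572]
wrist_force: [-2.3, -0.4, 0.6]
width: 0.0004
```

View pics/s3.png

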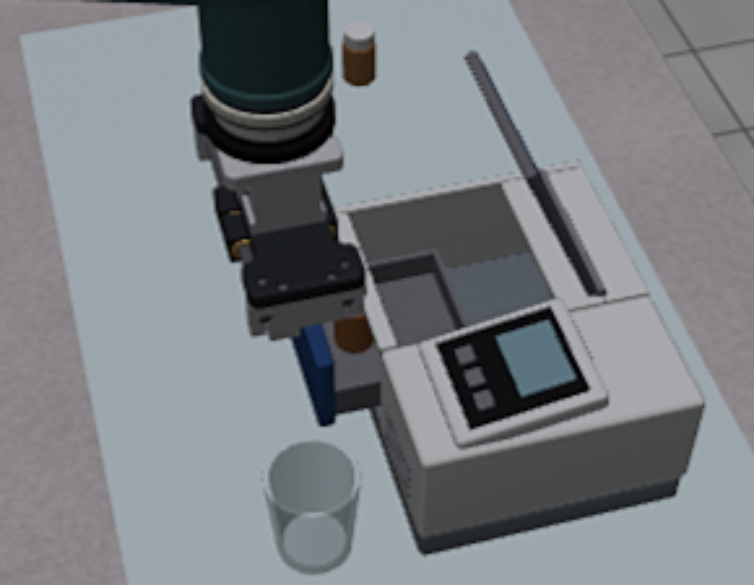

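Contact is at 2.3 N and the drawer is moving with the vial upright, so I continue and ease off toward the stop.

```bash
python3 -m creep '[{"slide":[0,0,-1],"roll":0,"grip":1},{"slide":[0,0,-2.5],"roll":0,"grip":1},{"slide":[0,0,-4],"roll":0,"grip":1},{"slide":[0,0,-6],"roll":0,"grip":1},{"slide":[0,0,-8],"roll":0,"grip":1},{"slide":[0,0,-10],"roll":0,"grip":1},{"slide":[0,0,-12],"roll":0,"grip":1},{"slide":[0,0,-14],"roll":0,"grip":1},{"slide":[0,0,-15.5],"roll":0,"grip":1},{"slide":[0,0,-17],"roll":0,"grip":1},{"slide":[0,0,-18],"roll":0,"grip":1},{"slide":[0,0,-19],"roll":0,"grip":1},{"slide":[0,0,-20],"roll":0,"grip":1},{"slide":[0,0,-20.8],"roll":0,"grip":1},{"slide":[0,0,-21.5],"roll":0,"grip":1},{"slide":[0,0,-22],"roll":0,"grip":1}]'
python3 -m creep '[{"slide":[0,0,-0.5],"roll":0,"grip":1},{"slide":[0,0,-1],"roll":0,"grip":1},{"slide":[0,0,-1.5],"roll":0,"grip":1},{"slide":[0,0,-2],"roll":0,"grip":1},{"slide":[0,0,-2.5],"roll":0,"grip":1},{"slide":[0,0,-3],"roll":0,"grip":1},{"slide":[0,0,-3.5],"roll":0,"grip":1},{"slide":[0,0,-4],"roll":0,"grip":1}]'
```

```text
time: 5.88
tool_pos: [0.5226, 0.0212, 0.0634]
ee_rot: [-1.571, -0.0, 1.572]
wrist_force: [-1.8, -0.0, -0.3]
width: 0.0003
time: 6.55
tool_pos: [0.5266, 0.0213, 0.0634]
ee_rot: [-1.571, -0.0, 1.572]
wrist_force: [-2.4, 0.2, -1.7]
width: 0.0005
```

```bash
python3 -m creep '[{"slide":[0,0,-0.5],"roll":0,"grip":1},{"slide":[0,0,-1],"roll":0,"grip":1},{"slide":[0,0,-1.5],"roll":0,"grip":1},{"slide":[0,0,-2],"roll":0,"grip":1},{"slide":[0,0,-2],"roll":0,"grip":1}]'
python3 -m creep '[{"slide":[0,0,-0.5],"roll":0,"grip":1},{"slide":[0,0,-1],"roll":0,"grip":1},{"slide":[0,0,-1],"roll":0,"grip":1}]'
```

```text
time: 6.97
tool_pos: [0.5279, 0.0212, 0.0634]
ee_rot: [-1.569, -0.0, 1.572]
wrist_force: [-4.1, -0.8, -0.1]
width: 0.0001
time: 7.22
tool_pos: [0.5279, 0.0213, 0.0634]
ee_rot: [-1.567, -0.0, 1.572]
wrist_force: [-8.0, -0.5, 2.7]
width: 0.0005
```

The drawer stopped at TCP x = 0.528 (predicted 0.529) and the force rose to 8 N, so it is on its stop. I back off, rise and look.

```bash
python3 -m creep '[{"slide":[0,0,1],"roll":0,"grip":1},{"slide":[0,0,4],"roll":0,"grip":1},{"slide":[0,0,12],"roll":0,"grip":1},{"slide":[0,0,25],"roll":0,"grip":1},{"slide":[0,-10,38],"roll":0,"grip":1},{"slide":[0,-30,48],"roll":0,"grip":1},{"slide":[0,-60,55],"roll":0,"grip":1},{"slide":[0,-95,60],"roll":0,"grip":1},{"slide":[0,-130,60],"roll":0,"grip":1},{"slide":[0,-165,60],"roll":0,"grip":1},{"slide":[0,-195,60],"roll":0,"grip":1},{"slide":[0,-212,60],"roll":0,"grip":1},{"slide":[0,-217,60],"roll":0,"grip":1},{"slide":[0,-217,60],"roll":0,"grip":1}]'; python3 -c "
from bench import robot,snapshot
import cv2
cv2.imwrite('pics/s4.png',cv2.resize(snapshot('side')[120:345,180:470,::-1],None,fx=2.6,fy=2.6))"
```

```text
time: 8.38
tool_pos: [0.4705, 0.0211, 0.2826]
ee_rot: [-1.576, 0.0, 1.572]
wrist_force: [-0.3, -0.6, -0.3]
width: 0.0004
```

View pics/s4.png

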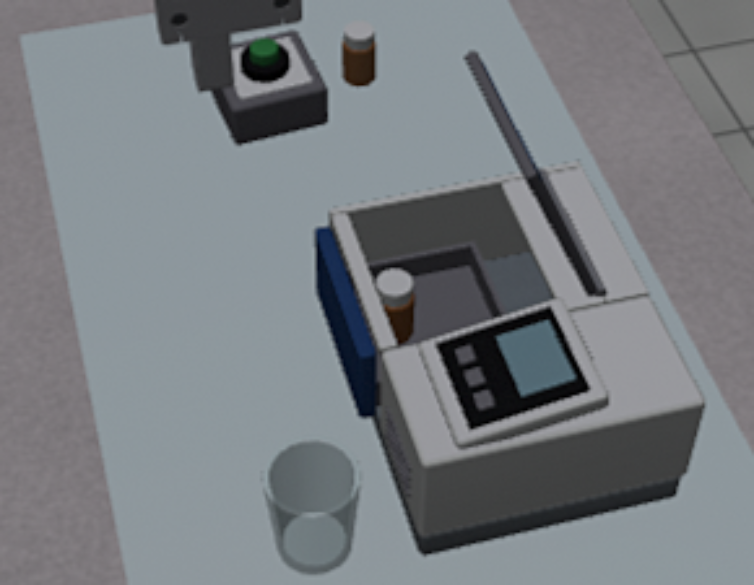

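The drawer front is flush with the housing and the vial stands (cap at 394,285 in the crop). Next I move over and behind the lid.

```bash
python3 -m creep '[{"slide":[0,0,-8],"roll":0,"grip":1},{"slide":[0,0,-25],"roll":0,"grip":1},{"slide":[0,0,-48],"roll":0,"grip":1},{"slide":[0,0,-75],"roll":0,"grip":1},{"slide":[0,0,-102],"roll":0,"grip":1},{"slide":[0,0,-130],"roll":0,"grip":1},{"slide":[0,0,-157],"roll":0,"grip":1},{"slide":[0,0,-182],"roll":0,"grip":1},{"slide":[0,0,-203],"roll":0,"grip":1},{"slide":[0,0,-217],"roll":0,"grip":1},{"slide":[0,0,-222],"roll":0,"grip":1},{"slide":[0,0,-222],"roll":0,"grip":1},{"slide":[0,6,-222],"roll":0,"grip":1},{"slide":[0,20,-222],"roll":0,"grip":1},{"slide":[0,38,-222],"roll":0,"grip":1},{"slide":[0,56,-222],"roll":0,"grip":1},{"slide":[0,70,-222],"roll":0,"grip":1},{"slide":[0,77,-222],"roll":0,"grip":1},{"slide":[0,77,-222],"roll":0,"grip":1}]'; python3 -c "
from bench import robot,snapshot
import cv2
cv2.imwrite('pics/s5.png',cv2.resize(snapshot('side')[80:305,220:510,::-1],None,fx=2.6,fy=2.6))"
```

```text
time: 10.02
tool_pos: [0.6897, 0.0215, 0.201]
ee_rot: [-1.566, -0.0, 1.572]
wrist_force: [0.1, 0.1, 0.1]
width: 0.0008
```

View pics/s5.png

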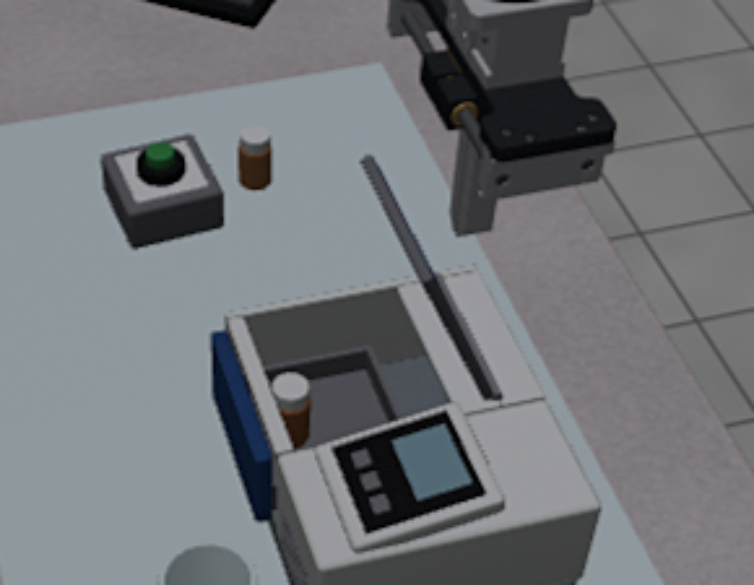

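Run:
```python
import numpy as np
r=.108
for a in [1.35,1.25,1.15,1.05,.95,.85,.75,.65,.55,.45,.35,.25,.15,.1,.05,0,-.03]:
    x=.688-r*np.cos(a)+.008*np.sin(a)+.008; z=.105+r*np.sin(a)+.008*np.cos(a)
    print(a, round(x,4),round(z,4),'slide y %.1f z %.1f'%((.201-z)*1e3,(.6897-x)*-1e3*-1))
```

```text
1.35 0.6802 0.2121 slide y -11.1 z 9.5
1.25 0.6695 0.21 slide y -9.0 z 20.2
1.15 0.6592 0.2068 slide y -5.8 z 30.5
1.05 0.6492 0.2027 slide y -1.7 z 40.5
0.95 0.6397 0.1975 slide y 3.5 z 50.0
0.85 0.6307 0.1914 slide y 9.6 z 59.0
0.75 0.6224 0.1845 slide y 16.5 z 67.3
0.65 0.6149 0.1767 slide y 24.3 z 74.8
0.55 0.6081 0.1683 slide y 32.7 z 81.6
0.45 0.6022 0.1592 slide y 41.8 z 87.5
0.35 0.5973 0.1495 slide y 51.5 z 92.4
0.25 0.5933 0.1395 slide y 61.5 z 96.4
0.15 0.5904 0.129 slide y 72.0 z 99.3
0.1 0.5893 0.1237 slide y 77.3 z 100.4
0.05 0.5885 0.1184 slide y 82.6 z 101.2
0 0.588 0.113 slide y 88.0 z 101.7
-0.03 0.5878 0.1098 slide y 91.2 z 101.9
```

```bash
python3 -m creep '[{"slide":[0,-6,3],"roll":0,"grip":1},{"slide":[0,-10,9],"roll":0,"grip":1},{"slide":[0,-10,15],"roll":0,"grip":1},{"slide":[0,-9,20],"roll":0,"grip":1},{"slide":[0,-7.5,25],"roll":0,"grip":1},{"slide":[0,-6,30.5],"roll":0,"grip":1},{"slide":[0,-4,35.5],"roll":0,"grip":1},{"slide":[0,-1.5,40.5],"roll":0,"grip":1},{"slide":[0,1,45],"roll":0,"grip":1},{"slide":[0,3.5,50],"roll":0,"grip":1},{"slide":[0,6.5,54.5],"roll":0,"grip":1},{"slide":[0,9.5,59],"roll":0,"grip":1},{"slide":[0,13,63],"roll":0,"grip":1},{"slide":[0,16.5,67.3],"roll":0,"grip":1},{"slide":[0,20.5,71],"roll":0,"grip":1},{"slide":[0,24.3,74.8],"roll":0,"grip":1},{"slide":[0,24.3,74.8],"roll":0,"grip":1}]'; python3 -c "
from bench import robot,snapshot
import cv2
cv2.imwrite('pics/s6.png',cv2.resize(snapshot('side')[80:305,220:510,::-1],None,fx=2.6,fy=2.6))"
```

```text
time: 11.48
tool_pos: [0.6155, 0.0213, 0.1778]
ee_rot: [-1.568, -0.0, 1.572]
wrist_force: [-0.2, -0.5, 0.0]
width: 0.0004
```

View pics/s6.png

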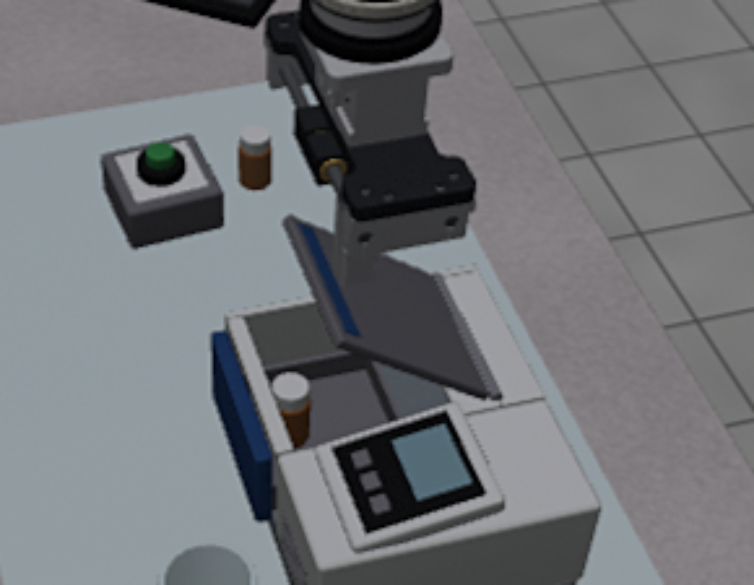

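The lid follows the fingertips and is now about half shut. I continue the arc, slowing near the end.

```bash
python3 -m creep '[{"slide":[0,4,3.5],"roll":0,"grip":1},{"slide":[0,8.4,6.8],"roll":0,"grip":1},{"slide":[0,13,10],"roll":0,"grip":1},{"slide":[0,17.5,12.7],"roll":0,"grip":1},{"slide":[0,22.5,15.2],"roll":0,"grip":1},{"slide":[0,27,17.6],"roll":0,"grip":1},{"slide":[0,32,19.7],"roll":0,"grip":1},{"slide":[0,37,21.6],"roll":0,"grip":1},{"slide":[0,42.5,23.2],"roll":0,"grip":1},{"slide":[0,47.5,24.5],"roll":0,"grip":1},{"slide":[0,51,25.3],"roll":0,"grip":1},{"slide":[0,54,25.8],"roll":0,"grip":1},{"slide":[0,56.5,26.2],"roll":0,"grip":1},{"slide":[0,58.5,26.5],"roll":0,"grip":1},{"slide":[0,60.5,26.7],"roll":0,"grip":1},{"slide":[0,61.5,26.8],"roll":0,"grip":1},{"slide":[0,62.5,26.9],"roll":0,"grip":1},{"slide":[0,63.5,27],"roll":0,"grip":1},{"slide":[0,63.5,27],"roll":0,"grip":1}]'
```

```text
time: 13.12
tool_pos: [0.5898, 0.0213, 0.1155]
ee_rot: [-1.571, -0.0, 1.572]
wrist_force: [-0.1, -0.1, 0.3]
width: 0.0004
```

```bash
python3 -m creep '[{"slide":[0,0.7,0],"roll":0,"grip":1},{"slide":[0,1.4,0],"roll":0,"grip":1},{"slide":[0,2.1,0],"roll":0,"grip":1},{"slide":[0,2.8,0],"roll":0,"grip":1},{"slide":[0,2.8,0],"roll":0,"grip":1}]'
python3 -m creep '[{"slide":[0,0.5,0],"roll":0,"grip":1},{"slide":[0,1,0],"roll":0,"grip":1},{"slide":[0,1.5,0],"roll":0,"grip":1},{"slide":[0,1.5,0],"roll":0,"grip":1}]'
```

```text
time: 13.53
tool_pos: [0.5898, 0.0213, 0.1133]
ee_rot: [-1.571, -0.0, 1.572]
wrist_force: [-1.5, 0.2, 2.7]
width: 0.0005
time: 13.87
tool_pos: [0.5898, 0.0213, 0.1131]
ee_rot: [-1.572, 0.0, 1.572]
wrist_force: [-3.7, 0.2, 7.7]
width: 0.0006
```

The tip stops at z = 0.1131 (a shut lid is 0.113) and the force has risen. One more slight press, then lift clear and look.

```bash
python3 -m creep '[{"slide":[0,0.7,0],"roll":0,"grip":1},{"slide":[0,0.7,0],"roll":0,"grip":1}]'
python3 -m creep '[{"slide":[0,-2,0],"roll":0,"grip":1},{"slide":[0,-6,0],"roll":0,"grip":1},{"slide":[0,-18,0],"roll":0,"grip":1},{"slide":[0,-35,0],"roll":0,"grip":1},{"slide":[0,-60,0],"roll":0,"grip":1},{"slide":[0,-80,12],"roll":0,"grip":1},{"slide":[0,-95,25],"roll":0,"grip":1},{"slide":[0,-100,33],"roll":0,"grip":1},{"slide":[30,-100,35],"roll":0,"grip":1},{"slide":[60,-100,35],"roll":0,"grip":1},{"slide":[95,-100,35],"roll":0,"grip":1},{"slide":[130,-100,35],"roll":0,"grip":1},{"slide":[160,-100,35],"roll":0,"grip":1},{"slide":[180,-100,35],"roll":0,"grip":1},{"slide":[185,-100,35],"roll":0,"grip":1},{"slide":[185,-100,35],"roll":0,"grip":1}]'; python3 -c "
from bench import robot,snapshot,camera_info
import cv2
cv2.imwrite('pics/s7.png',snapshot('side')[:,:,::-1])
cv2.imwrite('pics/w7.png',snapshot('wrist')[:,:,::-1])
print(robot.get_obs()['tool_pos'])
cv2.imwrite('pics/t7.png',cv2.resize(snapshot('top')[150:310,150:390,::-1],None,fx=3.3,fy=3.3))"
```

```text
time: 14.03
tool_pos: [0.5898, 0.0213, 0.1131]
ee_rot: [-1.572, 0.0, 1.572]
wrist_force: [-3.8, 0.1, 10.0]
width: 0.0004
time: 15.37
tool_pos: [0.5542, 0.2073, 0.2098]
ee_rot: [-1.57, 0.0, 1.574]
wrist_force: [0.5, -0.4, 0.1]
width: 0.0006
[0.55458953 0.20525209 0.21030275]
```

View pics/s7.png

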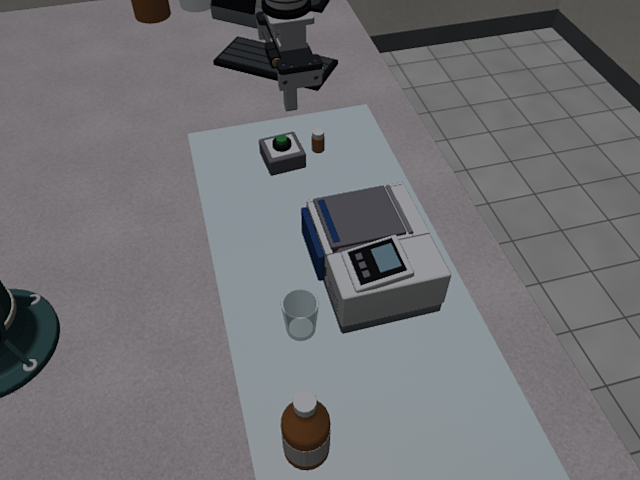

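View pics/w7.png

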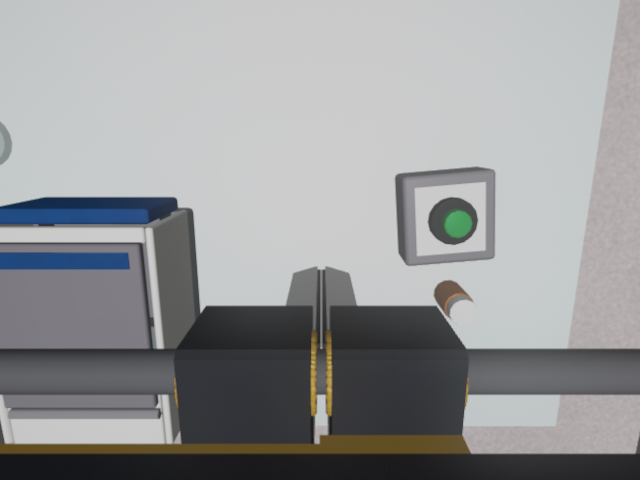

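View pics/t7.png

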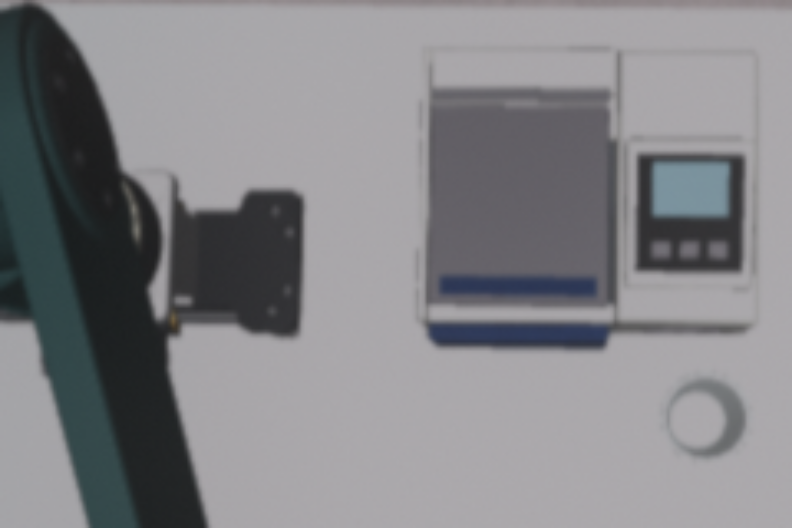

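The lid lies flat, the drawer is home and everything else stands as before. The wrist view shows the button top at (459,224). I triangulate it from the three views.

Run:
```python
from h import *
from scipy.optimize import least_squares
o=[('side',sc(106,46)),('top',tc(85,313)),('wrist',(459,224))]
for sel in [o[:2],o[1:],[o[0],o[2]],o]:
    f=lambda p:np.concatenate([proj(n,p)-uv for n,uv in sel])
    r=least_squares(f,[.55,.32,.06]);print(np.round(r.x,4),np.round(r.fun,1))
```

```text
[0.5545 0.3162 0.0613] [ 0.4 -0.  -0.1  0.4]
[0.5547 0.3142 0.0696] [-0.4 -0.  -0.2 -0. ]
[0.5561 0.3173 0.0608] [ 1.  -0.3  0.  -0.4]
[0.556  0.3171 0.0611] [ 1.  -0.3 -0.4 -0.3 -0.1 -0.5]
```

Run:
```python
import cv2
a=cv2.imread('pics/w7.png')[150:340,380:520];cv2.imwrite('pics/w7c.png',cv2.resize(a,None,fx=3,fy=3,interpolation=cv2.INTER_CUBIC))
```

```text
(no output)
```

View pics/w7c.png

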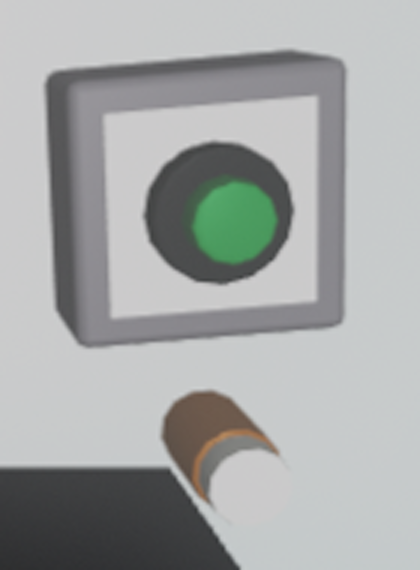

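Button top is at about (0.555, 0.317, 0.061). I move over it and descend to 75 mm.

```bash
python3 -m creep '[{"slide":[10,0,0],"roll":0,"grip":1},{"slide":[30,0,0],"roll":0,"grip":1},{"slide":[58,5,0],"roll":0,"grip":1},{"slide":[85,15,0],"roll":0,"grip":1},{"slide":[103,30,0],"roll":0,"grip":1},{"slide":[111,50,0],"roll":0,"grip":1},{"slide":[112,75,0],"roll":0,"grip":1},{"slide":[112,100,0],"roll":0,"grip":1},{"slide":[112,120,0],"roll":0,"grip":1},{"slide":[112,131,0],"roll":0,"grip":1},{"slide":[112,135,0],"roll":0,"grip":1},{"slide":[112,135,0],"roll":0,"grip":1}]'; python3 -c "
from bench import robot,snapshot,camera_info
import cv2
print(robot.get_obs()['tool_pos'])
cv2.imwrite('pics/s8.png',cv2.resize(snapshot('side')[70:220,200:400,::-1],None,fx=4,fy=4))
cv2.imwrite('pics/w8.png',snapshot('wrist')[:,:,::-1])"
```

```text
time: 16.52
tool_pos: [0.5543, 0.3177, 0.0749]
ee_rot: [-1.569, 0.001, 1.571]
wrist_force: [-0.8, -0.1, -0.5]
width: 0.0003
[0.55427976 0.31765123 0.07486609]
```

View pics/s8.png

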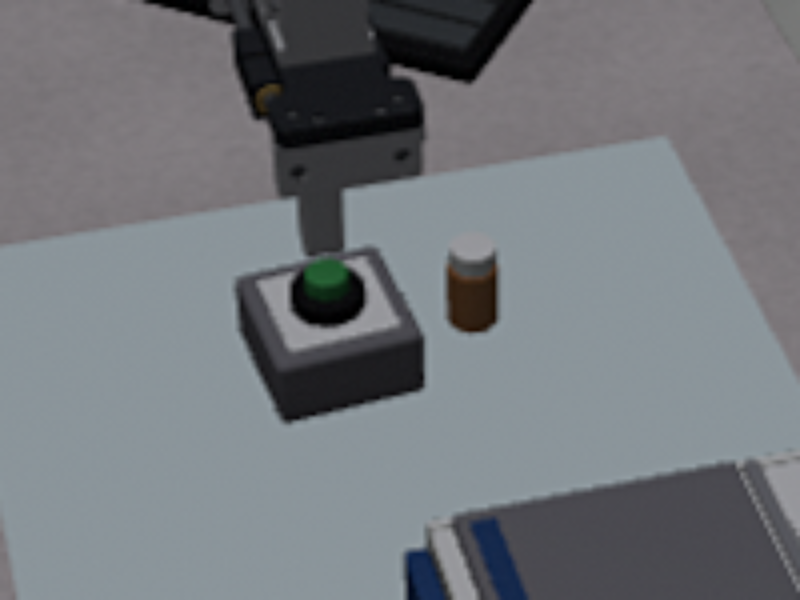

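View pics/w8.png

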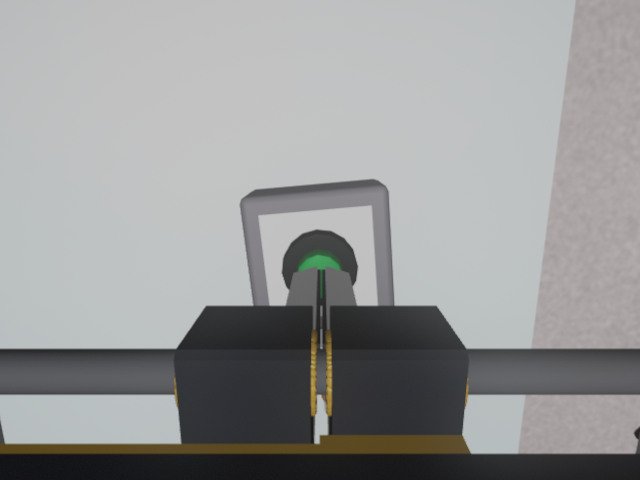

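The fingertips are aligned above the button, so I press.

```bash
python3 -m creep '[{"slide":[0,3,0],"roll":0,"grip":1},{"slide":[0,6,0],"roll":0,"grip":1},{"slide":[0,9,0],"roll":0,"grip":1},{"slide":[0,11,0],"roll":0,"grip":1},{"slide":[0,12.5,0],"roll":0,"grip":1},{"slide":[0,14,0],"roll":0,"grip":1},{"slide":[0,15,0],"roll":0,"grip":1},{"slide":[0,16,0],"roll":0,"grip":1},{"slide":[0,17,0],"roll":0,"grip":1},{"slide":[0,18,0],"roll":0,"grip":1},{"slide":[0,18,0],"roll":0,"grip":1}]'
python3 -m creep '[{"slide":[0,1,0],"roll":0,"grip":1},{"slide":[0,2,0],"roll":0,"grip":1},{"slide":[0,2,0],"roll":0,"grip":1}]'
```

```text
time: 17.53
tool_pos: [0.5544, 0.3183, 0.058]
ee_rot: [-1.571, -0.0, 1.572]
wrist_force: [-1.7, -1.5, 3.7]
width: 0.0008
time: 17.78
tool_pos: [0.5544, 0.3183, 0.0563]
ee_rot: [-1.571, -0.0, 1.572]
wrist_force: [-3.1, -0.6, 5.2]
width: 0.0003
```

```bash
python3 -m creep '[{"slide":[0,1,0],"roll":0,"grip":1},{"slide":[0,2,0],"roll":0,"grip":1},{"slide":[0,2,0],"roll":0,"grip":1}]'
python3 -m creep '[{"slide":[0,1,0],"roll":0,"grip":1},{"slide":[0,2,0],"roll":0,"grip":1},{"slide":[0,2,0],"roll":0,"grip":1},{"slide":[0,2,0],"roll":0,"grip":1}]'
```

```text
time: 18.03
tool_pos: [0.5545, 0.3183, 0.0562]
ee_rot: [-1.572, -0.0, 1.572]
wrist_force: [-5.4, -2.6, 12.0]
width: 0.0004
time: 18.37
tool_pos: [0.5546, 0.3183, 0.056]
ee_rot: [-1.572, -0.001, 1.572]
wrist_force: [-7.1, -4.2, 17.9]
width: 0.0002
```

The button bottomed out at z = 0.056 with 18 N, well above the 5 N spring. I release, rise and back away to check.

```bash
python3 -m creep '[{"slide":[0,-3,0],"roll":0,"grip":1},{"slide":[0,-8,0],"roll":0,"grip":1},{"slide":[0,-15,0],"roll":0,"grip":1},{"slide":[0,-30,0],"roll":0,"grip":1},{"slide":[0,-55,0],"roll":0,"grip":1},{"slide":[0,-85,5],"roll":0,"grip":1},{"slide":[0,-115,20],"roll":0,"grip":1},{"slide":[0,-140,45],"roll":0,"grip":1},{"slide":[0,-155,75],"roll":0,"grip":1},{"slide":[0,-160,100],"roll":0,"grip":1},{"slide":[0,-160,115],"roll":0,"grip":1},{"slide":[0,-160,120],"roll":0,"grip":1},{"slide":[0,-160,120],"roll":0,"grip":1},{"slide":[0,-160,120],"roll":0,"grip":1}]'; python3 -c "
from bench import robot,snapshot,camera_info
import cv2
cv2.imwrite('pics/s9.png',snapshot('side')[:,:,::-1])
cv2.imwrite('pics/t9.png',cv2.resize(snapshot('top')[150:310,150:390,::-1],None,fx=3.3,fy=3.3))
print(robot.get_obs()['wrist_force'])
cv2.imwrite('pics/s9c.png',cv2.resize(cv2.imread('pics/s9.png')[120:345,240:470],None,fx=2.6,fy=2.6,interpolation=cv2.INTER_CUBIC))"
```

```text
time: 19.53
tool_pos: [0.4349, 0.3181, 0.211]
ee_rot: [-1.571, 0.0, 1.572]
wrist_force: [0.5, -0.2, 0.0]
width: 0.0005
[ 0.42523076  0.38931351 -0.07392908]
```

View pics/s9.png

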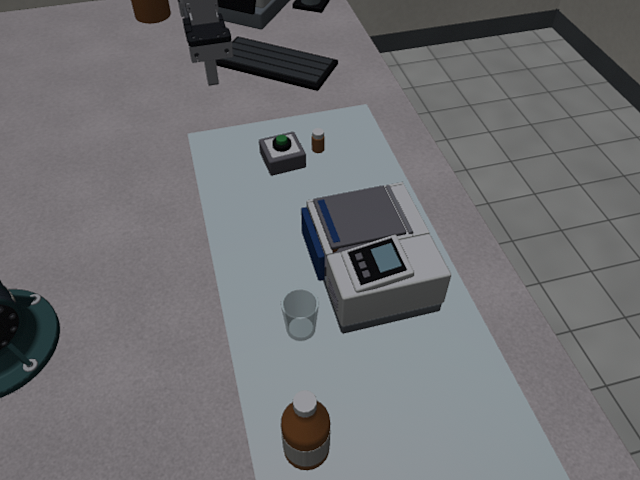

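View pics/s9c.png

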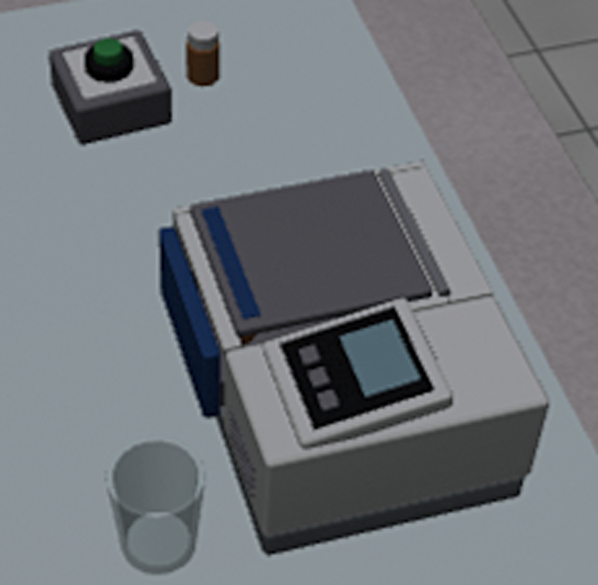

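View pics/t9.png

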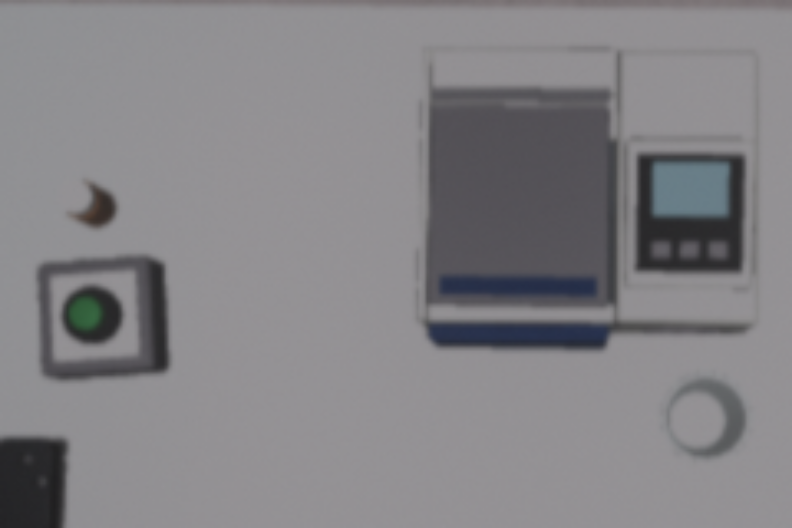

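```bash
python3 -c "
from bench import ticket
print(ticket.close_job())"
```

```text
the job is handed in; nothing more can be done
None
```

I did all three steps in the order asked, using only the shut fingertips, and handed the job in just after 19.5 s on the robot's clock, against the 54 s limit.

- **Drawer:** I pushed it slowly until it stopped at TCP x = 0.528 m, against a predicted 0.529 m. The force rose from about 2 N to 8 N there, so it is on its stop. The picture taken just before I closed the lid showed the vial standing.
- **Lid:** I swept it shut from behind along its arc. The tip stopped at z = 0.1131 m, where a shut lid should be at 0.113 m, and held there up to 10 N. It looks flat in both camera views.
- **Start button:** I pressed it once, to a hard stop at z = 0.056 m with 18 N vertical, well above the 5 N spring. I then released it, and it is back up in the pictures.
- **Other items:** The spare vial, beaker and bottle looked unmoved in the final side view. The arm was clear, with the wrist force near zero.

With the lid shut, only a sliver of the sample vial shows, so I could not confirm directly that it still stands. No check failed. The button's height was the least certain measurement: two camera views put it at 61 mm and another pairing at 70 mm. Contact agreed with 61 to 62 mm.

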